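# Tension and pin the drive of a dough sheeter

## Task

Tension the drive of the little dough sheeter: take the locking pin from its wooden rest, put it down through the hole in the lobed tension wheel, and with the pin wind the wheel anticlockwise (seen from above) against its spring until you feel the pin drop into the lock hole hidden in the plate underneath. Push the pin fully home, upright with its collar down on the wheel, and let go so that it keeps the wheel tensioned. Feel for the hole with light, fingertip pressure (never 50 N or more on the machine), never let the wheel spring back freely, and leave the bowl, scraper and cutter ring alone.

Things in the scene. Friction and masses are not known exactly. Their poses are not given: they have to be found in the camera images.
- pin: Locking pin, 75 mm tall, about 60 g, upright in the rest at the start. Origin at its lower tip, z up along it. Steel shank 10 mm in diameter from the tip to 30 mm (the last 4 mm taper to 6 mm), collar 26 mm in diameter from 30 to 35 mm, round black grip 20 mm in diameter from 35 to 75 mm. Its yaw does not matter.
- pin_rest: Fixed wooden block 60 x 60 x 35 mm with a 14 mm through hole in its middle, in which the pin hangs by its collar (tip 5 mm above the table). Origin at the centre of the underside, z up. It may stand on either side of the machine.
- drive_box: The fixed dough sheeter. Origin at the centre of the underside of its white drive box (220 x 220 x 60 mm), z up. The wheel lies flat on top, its vertical axis through the origin. Two steel rollers (tops 88 mm above the table) and end cheeks (90 mm high) lie beyond the box on its +x side, from x = 110 to 270 mm.
- tension_wheel (a joint): Angle of the lobed steel wheel, 160 mm across, 14 mm thick, top 94 mm above the table; dark flat centre, hub nut 26 mm across, 5 mm high. 0 = slack, on its stop, as at the start; grows anticlockwise from above, end stop 1.6 rad. A spring turns it back with 0.18 N m at 0, plus 0.15 N m per rad (3.3 to 6.5 N at the hole): let go, it snaps back.
- wheel_hole (a point): Centre of the mouth of the wheel's only hole, on its top face, 55 mm from the axis; turns with the wheel. Vertical, 12.8 mm in diameter (1.4 mm play round the shank), 14 mm deep. With the tip on the lock plate the pin's collar stands 14 mm above the wheel; fully home it lies on the wheel, the tip 14 mm below the plate's top.
- wheel_axis (a point): Point on the wheel's vertical axis at the height of its top face. While the wheel is wound, its side load makes the pin drag by some 3 to 6 N as it slides up or down in the hole, and the wheel may lag the pin by the hole's play (up to about 0.1 rad).
- bowl: White ceramic bowl, 110 mm across, 50 mm high, bystander. Origin under its centre.
- scraper: Steel bench scraper with a wooden handle, about 120 x 95 mm, 22 mm high, bystander. Origin under its centre.
- cutter: Steel pastry cutter ring, 72 mm across, 35 mm high, bystander. Origin under its centre.
- plate_top (a point): Point on the wheel's axis at the height of the flat top of the fixed steel lock plate (18 mm thick, 78 mm above the table, 2 mm under the wheel, hidden by it). Its one lock hole, 12.8 mm in diameter, 18 mm deep, lies 55 mm from the axis and comes under the wheel's hole at a wheel angle that differs each time, from 0.75 to 1.20 rad.
Mind the look-alikes: they are no part of the job. Leave any turquoise look-alike of the pin alone.

How it is judged:
On the way, in this order (a step that is already met when the one before it is completed fails the run):
1. the pin is down through the wheel's hole while the wheel is still slack (horizontal distance between pin and wheel_hole below 0.004 m and z of pin in the frame of drive_box below 0.086 m and value of joint tension_wheel below 0.3 rad), for 0.05 s.
2. the wheel is wound up with the pin in its hole (horizontal distance between pin and wheel_hole below 0.005 m and z of pin in the frame of drive_box below 0.086 m and value of joint tension_wheel above 0.6 rad), for 0.1 s.
At the end, for the whole second after the job is handed in: The pin stands through the wheel's hole (tip within 6 mm of its axis) in the lock hole, fully home to within 3 mm (tip at least 11 mm below the lock plate's top), within 0.15 rad of upright, let go and at rest, and it keeps the wheel wound beyond 0.6 rad (z of pin in the frame of drive_box below 0.067 m and horizontal distance between pin and wheel_hole below 0.006 m and angle between pin's own z axis and vertical below 0.15 rad and value of joint tension_wheel above 0.6 rad and linear speed of pin below 0.02 m/s and contact force between pin and the fingers below 0.1 N); the robot touches nothing.
It fails at once if the machine (box, plate, wheel) is pressed or pushed with more than 50 N (contact force between drive_box and anything else above 50 N).
It fails at once if the wheel springs back freely (faster than 3 rad/s) (velocity of joint tension_wheel below -3 rad/s).
It fails at once if the bowl is moved by 30 mm (distance of bowl from where it was at the start of the episode above 0.03 m).
It fails at once if the scraper is moved by 30 mm (distance of scraper from where it was at the start of the episode above 0.03 m).
It fails at once if the cutter ring is moved by 30 mm (distance of cutter from where it was at the start of the episode above 0.03 m).
It also fails if it takes over 64 s, if anything falls off the work surface, if the arm or the gripper's body presses on something with over 40 N, if the wrist force passes 120 N, or if a joint passes its speed limit or range.

## Robot

A 7-joint arm with a two-finger parallel gripper is mounted at the origin on the work surface. World frame = base frame: x ahead of the robot, y to its left, z up, the work surface at z = 0. Lengths are in m, angles in rad, forces in N, time in s.
With the tool pointing down it reaches from about 0.4 to 0.875 m from the base axis. Payload 6.5 kg.
Tool frame: the origin (TCP) lies midway between the tips of the shut fingers; the grasp point (between the pads) lies 19 mm behind it; y points along the fingers, z is the direction in which the jaws open and shut, and the axes are right-handed (so a half turn about y gives the same grasp; the last joint's range is limited). The gripper opens to 85 mm and grips with 20 to 120 N. Pads are 22 mm wide; open, the fingers measure 114 mm over their backs; the gripper's body (76 mm by 85 mm) begins 54 mm behind the grasp point. The pads swing forward as they close: fully open they stand 13 mm farther back than shut.
Start: joints at [1.169, 0.536, -0.004, 1.538, 0.003, 1.067, -0.071], TCP at [0.214, -0.614, 0.231] pointing down, gripper open.
Joint ranges: [-2.7, 2.7], [-0.37, 2.16], [-1.27, 1.26], [0.24, 2.4], [-1.31, 4.45], [0.19, 1.91], [-2.76, 2.76]. Speed limits (rad/s): [2.39, 2.39, 3.14, 3.14, 3.14, 3.14, 3.14].

## Interface

Orientations are given as a unit quaternion [x, y, z, w].
In Python, from plant import * gives the robot as it stands. The module is installed in compiled form; this text tells all that it offers.
- The arm moves only by the tool arm_command, never from a script. Its argument "increments" is a list of rows, each an object of numbers: "claw": the opening, from 0 (shut) to 1 (fully open); "dx", "dy", "dz": the shift along the tool's x, y, z in cm; "rx", "ry", "rz": the turn, a rotation vector about the tool's x, y, z in degrees. A call has exactly 10 rows; each row is the pose to reach, as a shift and turn from the pose commanded when the call began, along the tool's axes at that moment; what a row does not reach only later rows make up. A row lasts 1/8 s, in which the tool goes at most 62.5 mm and 10.7 degrees, less where a joint would pass 70% of its speed; a pose out of reach is approached as far as the arm can. A call with a gripper value outside its range is refused whole. The fingers move at their own pace and stop on an object; "grip_force" is the grip in N (left out, the last holds). Time passes only in rows, so rows that repeat a pose let the fingers close, or fill a call up. It gives the time, the measured TCP pose, the force and the opening at its end, in the units of the state.
- observe(): the state, without advancing time (a new reading comes with each control period).
- get_image(name): name is "scene" or "top" or "wrist"; returns a dict with "frame" (400x640x3 uint8, blue, green, red), "range_z" (400x640 float32, m along the optical axis (not along the pixel's ray), 0 where there is no reading), "fx", "fy", "cx", "cy" (pixels), "extrinsics" (4x4, takes a point from camera to world coordinates). Camera axes: x right, y up, looking along -z (the intrinsics and any distortion apply to the point x, -y, -z); pixel columns grow to the right and rows downward; lengths in m; the calibration is good to about 2 mm. A picture is of the moment at which its call begins.
- finish_job(): hands the job in, once; it reports no verdict.
Trained networks look in a picture, given as the dict that the camera call returned (one of the last four; its "shot" number tells which), for a name from the list of things; names that differ only in an ending like _2 or _b are one class to them, and where a whole thing is asked for, a point or a joint stands for the part that bears it (a point fixed in the world has none). Each returns a list of dicts, best first, with "conf" (0 to 1); they miss things now and then, are a little off and sometimes report something else, mostly with a low value. They report only what shows in the picture. A call takes as long as a camera call. They do not tell look-alikes from the thing itself.
- outline_of(name, picture): "region" (400x640 bool, what is visible of it) and "extent" ([left, top, width, height] in pixels, round what is visible of it).
- place_of(name, picture): "location" ([column, row] in pixels: a listed point, or the origin of a listed thing).
The state is a dict: "time": time; "joint_pos": joint angles; "joint_velocities": joint speeds; "joint_efforts": joint torques, N m; "position": TCP position; "tcp_rot": TCP orientation; "ft_force": force on the tool from outside, world axes, zero at the start; "wrist_torque": the same for the moment, N m; "grip_width": finger opening in m.
Only numpy, scipy, OpenCV 4.12 (cv2) and the standard library are available. Lean on these libraries where they do the work, as an engineer would, in place of code of your own. Each camera call takes 0.05 s, during which the arm holds its last target.

## Working session

There is one attempt and no reset: what is moved stays moved. The work goes in short steps, Python scripts to look and compute and a tool call to move; the robot and the scene stay as the last step left them, time stands still between calls to the robot, and variables do not carry over. Pictures are saved under pics/ and viewed, and the job is handed in when it is done.

Besides the shell and the picture viewer there is one more tool, called after ">>>" by a JSON object that holds its "fn" and its "kwargs", one argument or row to a line. arm_command: Moves the arm, as the interface text tells. Its arguments: {"type":"object","properties":{"increments":{"type":"array","items":{"type":"object","properties":{"claw":{"type":"number"},"dx":{"type":"number"},"dy":{"type":"number"},"dz":{"type":"number"},"rx":{"type":"number"},"ry":{"type":"number"},"rz":{"type":"number"}}}},"grip_force":{"type":"number"}},"required":["increments"]}

```bash
mkdir -p pics; cat > h.py <<'E'
from plant import *
import numpy as np, cv2
from scipy.spatial.transform import Rotation as R
def px2w(p,c,r,z=None):
    x=(c-p['cx'])/p['fx'];y=(r-p['cy'])/p['fy']
    E=np.array(p['extrinsics'])
    d=E[:3,:3]@np.array([x,-y,-1.]);o=E[:3,3]
    if z is None:
        return None
    t=(z-o[2])/d[2]
    return o+t*d
def cloud(p):
    Z=p['range_z'];h,w=Z.shape
    c,r=np.meshgrid(np.arange(w),np.arange(h))
    P=np.stack([(c-p['cx'])/p['fx']*Z,-(r-p['cy'])/p['fy']*Z,-Z],-1)
    E=np.array(p['extrinsics'])
    W=P@E[:3,:3].T+E[:3,3]
    W[Z==0]=np.nan
    return W
def w2px(p,w):
    E=np.array(p['extrinsics']);q=E[:3,:3].T@(np.array(w)-E[:3,3])
    return p['cx']+p['fx']*q[0]/-q[2],p['cy']+p['fy']*(-q[1])/-q[2]
E
python3 - <<'E'
from h import *
s=observe()
for k in s: print(k,np.round(s[k],3))
print(np.round(R.from_quat(s['tcp_rot']).as_matrix(),3))
for n in ['top','scene']:
    p=get_image(n); cv2.imwrite(f'pics/{n}0.png',p['frame']); W=cloud(p)
    for t in ['pin','pin_rest','drive_box','wheel_hole','wheel_axis','bowl','scraper','cutter']:
        for d in place_of(t,p)[:3]:
            c,r=d['location']; print(n,t,round(d['conf'],2),np.round([c,r]), np.round(W[int(np.clip(r,0,399)),int(np.clip(c,0,639))],3), np.round(px2w(p,c,r,0.094 if 'wheel' in t else 0),3))
    np.save(f'{n}.npy',p,allow_pickle=True)
E
```

```text
time 0.0
joint_pos [ 1.169  0.537 -0.004  1.539  0.003  1.067 -0.071]
joint_velocities [ 0.001  0.    -0.    -0.002  0.001 -0.    -0.002]
joint_efforts [ 0.000e+00 -5.834e+01  1.049e+00 -2.591e+01  1.200e-02  1.000e-02
  0.000e+00]
position [ 0.214 -0.613  0.23 ]
tcp_rot [-0.118  0.698 -0.697  0.118]
ft_force [-0.124 -0.41   0.427]
wrist_torque [-0.027 -0.022  0.043]
grip_width 0.085
[[-0.944 -0.001  0.33 ]
 [-0.33   0.002 -0.944]
 [ 0.    -1.    -0.002]]
top pin 0.65 [239. 253.] [0.412 0.242 0.075] [0.409 0.252 0.   ]
top pin 0.65 [176. 241.] [0.438 0.409 0.037] [0.437 0.418 0.   ]
top pin 0.55 [208. 245.] [0.432 0.325 0.046] [0.43  0.334 0.   ]
top pin_rest 0.84 [208. 246.] [0.427 0.325 0.048] [0.425 0.334 0.   ]
top pin_rest 0.72 [339. 216.] [ 0.511 -0.005  0.08 ] [ 0.513 -0.01   0.   ]
top drive_box 0.61 [349. 196.] [ 0.558 -0.028  0.1  ] [ 0.566 -0.037  0.   ]
top drive_box 0.37 [209. 248.] [0.422 0.325 0.036] [0.421 0.331 0.   ]
top wheel_hole 0.56 [340. 214.] [ 0.514 -0.005  0.075] [ 0.513 -0.006  0.094]
top wheel_axis 0.63 [352. 195.] [ 0.561 -0.033  0.099] [ 0.561 -0.035  0.
[... 487 characters left out ...]
1 0.249 0.   ]
scene pin_rest 0.69 [428. 251.] [0.455 0.356 0.028] [ 0.435  0.348 -0.   ]
scene drive_box 0.79 [294. 202.] [0.611 0.03  0.097] [ 0.55  -0.036  0.   ]
scene drive_box 0.57 [311. 176.] [ 0.51  -0.008  0.097] [ 0.436 -0.078  0.   ]
scene wheel_hole 0.7 [311. 176.] [ 0.51  -0.008  0.097] [ 0.509 -0.006  0.094]
scene wheel_axis 0.87 [289. 182.] [ 0.568 -0.03   0.1  ] [ 0.566 -0.032  0.094]
scene bowl 0.83 [256. 149.] [ 0.486 -0.272  0.03 ] [ 0.466 -0.299  0.   ]
scene scraper 0.92 [382. 291.] [0.62  0.336 0.013] [0.612 0.334 0.   ]
scene cutter 0.63 [216. 164.] [ 0.62  -0.301  0.035] [ 0.6   -0.334  0.   ]
scene cutter 0.18 [258. 147.] [ 0.484 -0.268  0.035] [ 0.458 -0.301 -0.   ]
```

View pics/top0.png

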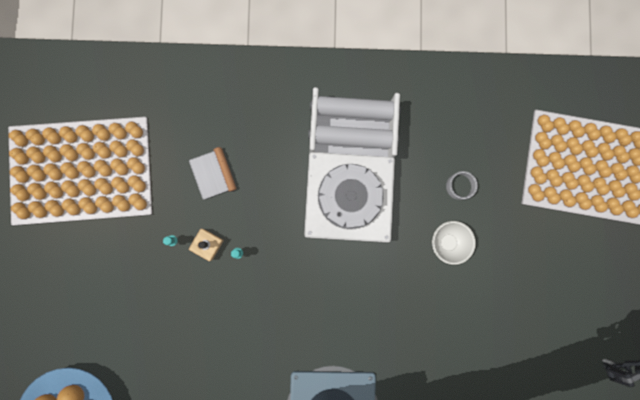

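View pics/scene0.png

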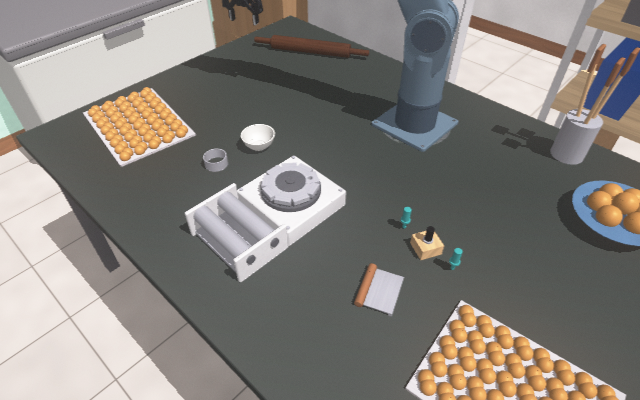

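```bash
cat >> h.py <<'E'
def plan(xyz,ang=None):
    """tool shift (cm) and ry (deg) from current measured pose to world tcp xyz and jaw angle (deg, of tool z in world), upright"""
    s=observe(); M=R.from_quat(s['tcp_rot']).as_matrix()
    d=M.T@(np.array(xyz)-np.array(s['position']))*100
    if ang is None: ang=np.degrees(np.arctan2(M[1,2],M[0,2]))
    a=np.radians(ang); z=np.array([np.cos(a),np.sin(a),0]);y=np.array([0,0,-1.]);x=np.cross(y,z)
    T=np.stack([x,y,z],1)
    rv=np.degrees(R.from_matrix(M.T@T).as_rotvec())
    print('pos',np.round(s['position'],4),'shift cm',np.round(d,2),'rot',np.round(rv,2))
    return d,rv
E
python3 - <<'E'
from h import *
p=get_image('wrist');cv2.imwrite('pics/w0.png',p['frame'])
E=np.array(p['extrinsics']);s=observe();M=R.from_quat(s['tcp_rot']).as_matrix()
print('cam in tool',np.round(M.T@(E[:3,3]-np.array(s['position'])),3));print(np.round(M.T@E[:3,:3],3),p['fx'])
plan([0.46,-0.03,0.25],0)
E
```

```text
cam in tool [-0.076 -0.143  0.001]
[[ 0.001 -0.956 -0.294]
 [ 0.     0.294 -0.956]
 [ 1.     0.001  0.   ]] 290.39642755805596
pos [ 0.2142 -0.6137  0.2313] shift cm [-42.44  -1.87 -47.01] rot [  0.   -70.76   0.  ]
```

View pics/w0.png

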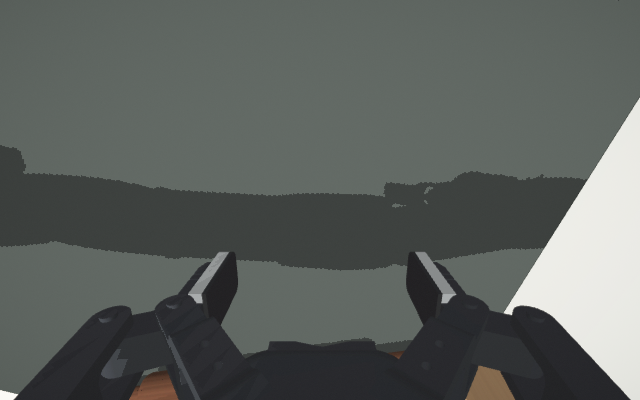

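```bash
python3 - <<'E'
from h import *
plan([0.52,-0.07,0.25],0)
E
```

```text
pos [ 0.2142 -0.6137  0.2313] shift cm [-46.79  -1.87 -41.25] rot [  0.   -70.76   0.  ]
```

>>> {"fn": "arm_command", "kwargs": {
  "increments": [
    {"dx": -4.7, "dy": -0.2, "dz": -4.1, "ry": -8, "claw": 1},
    {"dx": -9.4, "dy": -0.4, "dz": -8.2, "ry": -16, "claw": 1},
    {"dx": -14, "dy": -0.6, "dz": -12.4, "ry": -24, "claw": 1},
    {"dx": -18.7, "dy": -0.8, "dz": -16.5, "ry": -32, "claw": 1},
    {"dx": -23.4, "dy": -1, "dz": -20.6, "ry": -40, "claw": 1},
    {"dx": -28, "dy": -1.2, "dz": -24.7, "ry": -48, "claw": 1},
    {"dx": -32.7, "dy": -1.4, "dz": -28.8, "ry": -56, "claw": 1},
    {"dx": -37.4, "dy": -1.6, "dz": -33, "ry": -62, "claw": 1},
    {"dx": -42, "dy": -1.8, "dz": -37, "ry": -68, "claw": 1},
    {"dx": -46.8, "dy": -1.9, "dz": -41.2, "ry": -70.8, "claw": 1}
  ]
}}

```text
invalid input at $.increments[0]: expected keys claw, dx, dy, dz, rx, ry, rz
```

```bash
python3 - <<'E'
from h import *
s=observe();print(s['position'],s['time'],np.abs(s['joint_velocities']).max())
p=get_image('wrist');cv2.imwrite('pics/w1.png',p['frame']);W=cloud(p)
for t in ['wheel_hole','wheel_axis','drive_box']:
    for d in place_of(t,p)[:3]:
        c,r=d['location'];print(t,round(d['conf'],2),np.round([c,r]),np.round(W[int(r),int(c)],4),np.round(px2w(p,c,r,0.094),4))
np.save('w1.npy',p,allow_pickle=True)
s=observe();print(s['position'],s['time'])
E
```

```text
[ 0.21419882 -0.61369256  0.23131025] 0.95 0.00141574022158805
[ 0.21415635 -0.61370039  0.23130294] 1.15
```

View pics/w1.png

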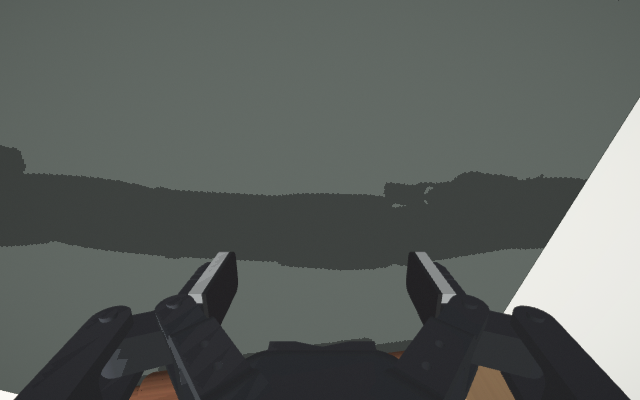

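The move was refused because every key is needed, so nothing has moved and the picture is the same. I'm resending it with all keys.

>>> {"fn": "arm_command", "kwargs": {
  "increments": [
    {"dx": -4.7, "dy": -0.2, "dz": -4.1, "rx": 0, "ry": -8, "rz": 0, "claw": 1},
    {"dx": -9.4, "dy": -0.4, "dz": -8.2, "rx": 0, "ry": -16, "rz": 0, "claw": 1},
    {"dx": -14, "dy": -0.6, "dz": -12.4, "rx": 0, "ry": -24, "rz": 0, "claw": 1},
    {"dx": -18.7, "dy": -0.8, "dz": -16.5, "rx": 0, "ry": -32, "rz": 0, "claw": 1},
    {"dx": -23.4, "dy": -1, "dz": -20.6, "rx": 0, "ry": -40, "rz": 0, "claw": 1},
    {"dx": -28, "dy": -1.2, "dz": -24.7, "rx": 0, "ry": -48, "rz": 0, "claw": 1},
    {"dx": -32.7, "dy": -1.4, "dz": -28.8, "rx": 0, "ry": -56, "rz": 0, "claw": 1},
    {"dx": -37.4, "dy": -1.6, "dz": -33, "rx": 0, "ry": -62, "rz": 0, "claw": 1},
    {"dx": -42, "dy": -1.8, "dz": -37, "rx": 0, "ry": -68, "rz": 0, "claw": 1},
    {"dx": -46.8, "dy": -1.9, "dz": -41.2, "rx": 0, "ry": -70.8, "rz": 0, "claw": 1}
  ]
}}

```text
time: 2.4
position: [0.5206, -0.0702, 0.2507]
tcp_rot: [-0.5, 0.499, -0.5, 0.501]
ft_force: [0.3, -0.7, 0.3]
grip_width: 0.0855
```

```bash
python3 - <<'E'
from h import *
s=observe();print(s['position'],s['time'],np.abs(s['joint_velocities']).max())
p=get_image('wrist');cv2.imwrite('pics/w2.png',p['frame']);W=cloud(p)
for t in ['wheel_hole','wheel_axis','drive_box']:
    for d in place_of(t,p)[:3]:
        c,r=d['location'];print(t,round(d['conf'],2),np.round([c,r]),np.round(W[int(r),int(c)],4),np.round(px2w(p,c,r,0.094),4))
np.save('w1.npy',p,allow_pickle=True)
s=observe();print(s['position'],s['time'])
E
```

```text
[ 0.52058434 -0.07018114  0.25071077] 2.4 0.7899278801859551
wheel_hole 0.75 [314. 116.] [0.5125 0.0006 0.0783] [5.136e-01 2.000e-04 9.400e-02]
wheel_axis 0.8 [365. 153.] [ 0.5653 -0.0349  0.0987] [ 0.5665 -0.0362  0.094 ]
drive_box 0.69 [351. 140.] [ 0.55   -0.0223  0.0961] [ 0.551  -0.0233  0.094 ]
[ 0.51990061 -0.07053285  0.25023371] 2.6
```

View pics/w2.png

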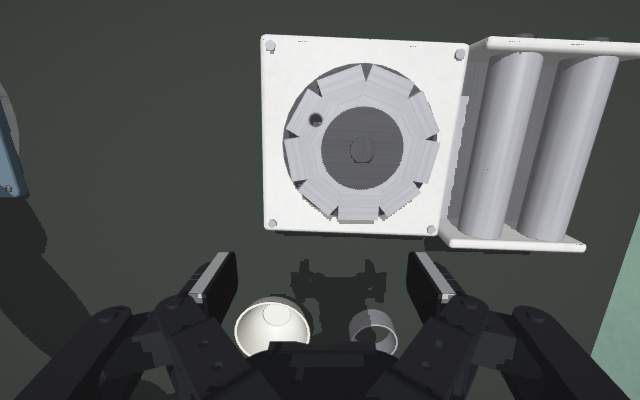

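```bash
cat > meas.py <<'E'
from h import *
def hole(p,c0,r0,rad=12,z=0.094):
    g=cv2.cvtColor(p['frame'],cv2.COLOR_BGR2GRAY).astype(float)
    c0=int(c0);r0=int(r0);sub=g[r0-rad:r0+rad+1,c0-rad:c0+rad+1]
    m=(sub<90).astype(np.uint8)
    n,l,st,ce=cv2.connectedComponentsWithStats(m)
    k=min(range(1,n),key=lambda i:np.hypot(*(ce[i]-rad)))
    c,r=ce[k]+[c0-rad,r0-rad]
    return c,r,st[k],px2w(p,c,r,z)
def axis(p,guess):
    W=cloud(p);d=np.hypot(W[...,0]-guess[0],W[...,1]-guess[1])
    m=(d<0.1)&(W[...,2]>0.086)&(W[...,2]<0.105)
    X=W[m]; 
    m3=(d<0.025)&(W[...,2]>0.0945+0.002)
    hull=cv2.convexHull((X[:,:2]*1e4).astype(np.int32))
    (cx,cy),rr=cv2.minEnclosingCircle(hull)
    # dark centre
    g=cv2.cvtColor(p['frame'],cv2.COLOR_BGR2GRAY)
    return (cx/1e4,cy/1e4,rr/1e4),np.median(X[:,2]),m3.sum(),W[m3].mean(0) if m3.any() else None
E
python3 - <<'E'
from meas import *
p=get_image('wrist')
a=place_of('wheel_hole',p)[0]['location'];b=place_of('wheel_axis',p)[0]['location']
print(a,px2w(p,*a,0.094),b,px2w(p,*b,0.099),px2w(p,*b,0.094))
h=hole(p,316,119);print(h)
print(axis(p,(0.564,-0.034)))
cv2.imwrite('pics/w3.png',cv2.resize(p['frame'][50:240,240:480],None,fx=3,fy=3,interpolation=cv2.INTER_CUBIC))
E
```

```text
[317.1, 117.5] [ 0.51606714 -0.00182648  0.094     ] [363.4, 150.9] [ 0.56265493 -0.03392215  0.099     ] [ 0.56337352 -0.03456676  0.094     ]
(np.float64(316.0), np.float64(118.3529411764706), array([ 7,  7, 12, 10, 85], dtype=int32), array([ 0.51497578, -0.00264185,  0.094     ]))
((0.5622330078125, -0.03248392944335937, 0.07999671020507812), np.float64(0.09415282605864272), np.int64(2997), array([ 0.55751961, -0.05074005,  0.28419245]))
```

View pics/w3.png

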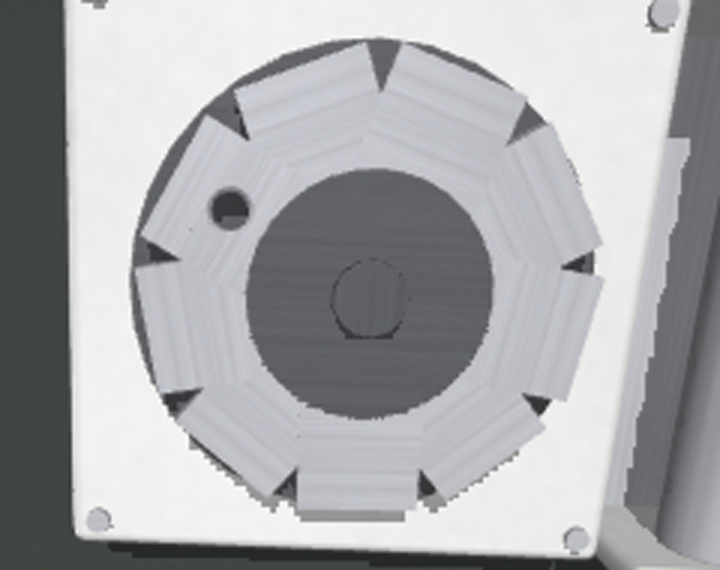

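```bash
python3 - <<'E'
from h import *
plan([0.425,0.27,0.26],-9)
E
```

```text
pos [ 0.519  -0.0734  0.2501] shift cm [-34.32  -1.02  -9.47] rot [0.04 8.88 0.06]
```

>>> {"fn": "arm_command", "kwargs": {
  "increments": [
    {"dx": -5, "dy": -0.2, "dz": -1.4, "rx": 0, "ry": 2, "rz": 0, "claw": 1},
    {"dx": -10, "dy": -0.4, "dz": -2.8, "rx": 0, "ry": 4, "rz": 0, "claw": 1},
    {"dx": -15, "dy": -0.6, "dz": -4.2, "rx": 0, "ry": 6, "rz": 0, "claw": 1},
    {"dx": -20, "dy": -0.8, "dz": -5.6, "rx": 0, "ry": 8, "rz": 0, "claw": 1},
    {"dx": -25, "dy": -1, "dz": -7, "rx": 0, "ry": 9, "rz": 0, "claw": 1},
    {"dx": -30, "dy": -1, "dz": -8.4, "rx": 0, "ry": 9, "rz": 0, "claw": 1},
    {"dx": -34.3, "dy": -1, "dz": -9.5, "rx": 0, "ry": 9, "rz": 0, "claw": 1},
    {"dx": -34.3, "dy": -1, "dz": -9.5, "rx": 0, "ry": 9, "rz": 0, "claw": 1},
    {"dx": -34.3, "dy": -1, "dz": -9.5, "rx": 0, "ry": 9, "rz": 0, "claw": 1},
    {"dx": -34.3, "dy": -1, "dz": -9.5, "rx": 0, "ry": 9, "rz": 0, "claw": 1}
  ]
}}

```text
time: 4.0
position: [0.4252, 0.2694, 0.2601]
tcp_rot: [0.459, -0.538, 0.539, -0.458]
ft_force: [0.6, -0.1, -0.3]
grip_width: 0.0853
```

```bash
python3 - <<'E'
from meas import *
s=observe();print(s['position'],s['time'],np.abs(s['joint_velocities']).max())
p=get_image('wrist');W=cloud(p)
for t in ['pin','pin_rest']:
    for d in place_of(t,p)[:3]:
        c,r=d['location'];print(t,round(d['conf'],2),np.round([c,r]),np.round(px2w(p,c,r,0.005 if t=='pin' else 0),4))
# pin top: points z 0.07-0.085 near
d=np.hypot(W[...,0]-0.43,W[...,1]-0.33)
g=cv2.cvtColor(p['frame'],cv2.COLOR_BGR2GRAY)
for lo,hi in [(0.072,0.09),(0.035,0.05),(0.03,0.038)]:
    m=(d<0.05)&(W[...,2]>lo)&(W[...,2]<hi);X=W[m]
    if len(X)>3:
        print(lo,m.sum(),X.mean(0),X.min(0),X.max(0),cv2.minEnclosingCircle((X[:,:2]*1000).astype(np.float32)))
print(observe()['position'])
cv2.imwrite('pics/w4.png',p['frame'])
E
```

```text
[0.42523248 0.26936307 0.26011308] 4.0 0.0070058435935930145
pin 0.89 [314. 179.] [0.4137 0.2545 0.005 ]
pin 0.71 [316. 116.] [0.4301 0.338  0.005 ]
pin 0.56 [315.  47.] [0.4424 0.4189 0.005 ]
pin_rest 0.8 [321. 117.] [0.4356 0.3358 0.    ]
0.072 273 [0.4320028  0.33693138 0.0799276 ] [0.42236433 0.32717905 0.07718757] [0.44145788 0.34634806 0.08250481] ((432.0580139160156, 336.7549743652344), 9.814870834350586)
0.035 1249 [0.4325209  0.33696396 0.03603872] [0.3920443  0.29749082 0.03500007] [0.47085966 0.3767319  0.04164608] ((431.44134521484375, 337.1113586425781), 41.183815002441406)
0.03 2138 [0.43222763 0.33773465 0.03505614] [0.3920443  0.29716034 0.03223746] [0.47240761 0.3767319  0.03757805] ((432.2259521484375, 337.274658203125), 41.89045715332031)
[0.42485997 0.2702294  0.26023323]
```

View pics/w4.png

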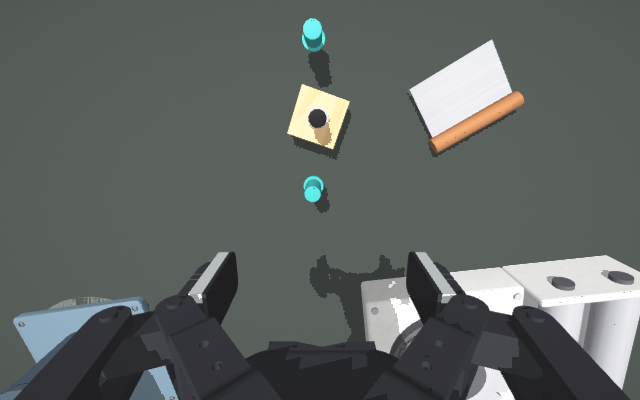

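```bash
python3 - <<'E'
from h import *
plan([0.432,0.337,0.044],-9)
E
```

```text
pos [0.4249 0.2702 0.2602] shift cm [-6.72 21.62 -0.35] rot [-0.01 -0.08  0.03]
```

>>> {"fn": "arm_command", "kwargs": {
  "increments": [
    {"dx": -4, "dy": 3, "dz": -0.2, "rx": 0, "ry": 0, "rz": 0, "claw": 1},
    {"dx": -6.7, "dy": 7, "dz": -0.35, "rx": 0, "ry": 0, "rz": 0, "claw": 1},
    {"dx": -6.7, "dy": 11, "dz": -0.35, "rx": 0, "ry": 0, "rz": 0, "claw": 1},
    {"dx": -6.7, "dy": 13, "dz": -0.35, "rx": 0, "ry": 0, "rz": 0, "claw": 1},
    {"dx": -6.7, "dy": 15.5, "dz": -0.35, "rx": 0, "ry": 0, "rz": 0, "claw": 1},
    {"dx": -6.7, "dy": 18, "dz": -0.35, "rx": 0, "ry": 0, "rz": 0, "claw": 1},
    {"dx": -6.7, "dy": 20, "dz": -0.35, "rx": 0, "ry": 0, "rz": 0, "claw": 1},
    {"dx": -6.7, "dy": 21.6, "dz": -0.35, "rx": 0, "ry": 0, "rz": 0, "claw": 1},
    {"dx": -6.7, "dy": 21.6, "dz": -0.35, "rx": 0, "ry": 0, "rz": 0, "claw": 1},
    {"dx": -6.7, "dy": 21.6, "dz": -0.35, "rx": 0, "ry": 0, "rz": 0, "claw": 1}
  ]
}}

```text
time: 5.4
position: [0.4318, 0.3385, 0.0449]
tcp_rot: [-0.459, 0.538, -0.538, 0.46]
ft_force: [0.4, -1.0, 0.3]
grip_width: 0.086
```

```bash
python3 - <<'E'
from h import *
plan([0.432,0.337,0.044],-9)
p=get_image('wrist');cv2.imwrite('pics/w5.png',p['frame'])
E
```

```text
pos [0.4318 0.3385 0.0449] shift cm [0.15 0.09 0.05] rot [-0.04  0.04 -0.05]
```

View pics/w5.png

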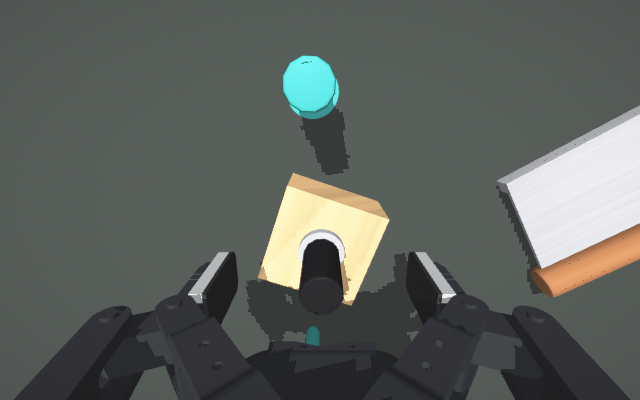

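>>> {"fn": "arm_command", "kwargs": {
  "grip_force": 80,
  "increments": [
    {"dx": 0.1, "dy": 0.05, "dz": 0, "rx": 0, "ry": 0, "rz": 0, "claw": 0.5},
    {"dx": 0.1, "dy": 0.05, "dz": 0, "rx": 0, "ry": 0, "rz": 0, "claw": 0.3},
    {"dx": 0.1, "dy": 0.05, "dz": 0, "rx": 0, "ry": 0, "rz": 0, "claw": 0.1},
    {"dx": 0.1, "dy": 0.05, "dz": 0, "rx": 0, "ry": 0, "rz": 0, "claw": 0},
    {"dx": 0.1, "dy": 0.05, "dz": 0, "rx": 0, "ry": 0, "rz": 0, "claw": 0},
    {"dx": 0.1, "dy": 0.05, "dz": 0, "rx": 0, "ry": 0, "rz": 0, "claw": 0},
    {"dx": 0.1, "dy": 0.05, "dz": 0, "rx": 0, "ry": 0, "rz": 0, "claw": 0},
    {"dx": 0.1, "dy": 0.05, "dz": 0, "rx": 0, "ry": 0, "rz": 0, "claw": 0},
    {"dx": 0.1, "dy": 0.05, "dz": 0, "rx": 0, "ry": 0, "rz": 0, "claw": 0},
    {"dx": 0.1, "dy": 0.05, "dz": 0, "rx": 0, "ry": 0, "rz": 0, "claw": 0}
  ]
}}

```text
time: 6.7
position: [0.4313, 0.3372, 0.0441]
tcp_rot: [0.459, -0.537, 0.538, -0.46]
ft_force: [-1.2, -1.0, 4.9]
grip_width: 0.018
```

```bash
python3 - <<'E'
from h import *
s=observe();print(s['position'],s['ft_force'],s['grip_width'])
p=get_image('wrist');cv2.imwrite('pics/w6.png',p['frame'])
plan([0.432,0.337,0.16],-90)
E
```

```text
[0.43133468 0.33722462 0.04406842] [-1.18011968 -1.02664613  4.86968105] 0.01800092754527415
pos [0.4313 0.3372 0.0441] shift cm [ 1.000e-02 -1.159e+01  7.000e-02] rot [-1.000e-02  8.104e+01 -2.000e-02]
```

View pics/w6.png

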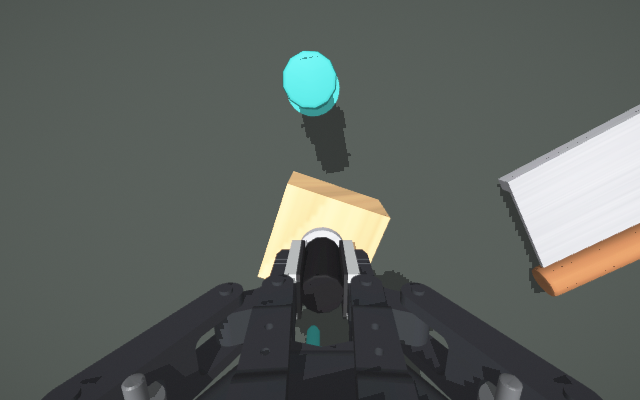

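```bash
python3 - <<'E'
from h import *
plan([0.5157,-0.0031,0.165],-90)
E
```

```text
pos [0.4313 0.3372 0.0441] shift cm [ 32.3  -12.09  13.64] rot [-1.000e-02  8.104e+01 -2.000e-02]
```

>>> {"fn": "arm_command", "kwargs": {
  "increments": [
    {"dx": 0, "dy": -4, "dz": 0, "rx": 0, "ry": 0, "rz": 0, "claw": 0},
    {"dx": 0, "dy": -8, "dz": 0, "rx": 0, "ry": 5, "rz": 0, "claw": 0},
    {"dx": 2, "dy": -12.1, "dz": 0.8, "rx": 0, "ry": 14, "rz": 0, "claw": 0},
    {"dx": 6.5, "dy": -12.1, "dz": 2.7, "rx": 0, "ry": 23, "rz": 0, "claw": 0},
    {"dx": 11, "dy": -12.1, "dz": 4.6, "rx": 0, "ry": 33, "rz": 0, "claw": 0},
    {"dx": 15.5, "dy": -12.1, "dz": 6.5, "rx": 0, "ry": 43, "rz": 0, "claw": 0},
    {"dx": 20, "dy": -12.1, "dz": 8.4, "rx": 0, "ry": 53, "rz": 0, "claw": 0},
    {"dx": 24.5, "dy": -12.1, "dz": 10.3, "rx": 0, "ry": 63, "rz": 0, "claw": 0},
    {"dx": 28.8, "dy": -12.1, "dz": 12.1, "rx": 0, "ry": 72, "rz": 0, "claw": 0},
    {"dx": 32.3, "dy": -12.1, "dz": 13.6, "rx": 0, "ry": 81, "rz": 0, "claw": 0}
  ]
}}

```text
time: 8.0
position: [0.5153, -0.0053, 0.1645]
tcp_rot: [-0.002, -0.707, 0.707, 0.002]
ft_force: [0.6, 0.6, 0.2]
grip_width: 0.0179
```

```bash
python3 - <<'E'
from meas import *
s=observe();print(s['position'],s['ft_force'],s['grip_width'],s['time'])
for i in range(3): p=get_image('wrist')
plan([0.5157,-0.0031,0.160],-90)
cv2.imwrite('pics/w7.png',p['frame'])
q=get_image('scene');cv2.imwrite('pics/s7.png',cv2.resize(q['frame'][110:260,200:400],None,fx=4,fy=4,interpolation=cv2.INTER_CUBIC))
for n in ['wheel_hole','pin','wheel_axis']:
    for pp in (p,q):
        for d in place_of(n,pp)[:2]: print(n,d['conf'],d['location'],px2w(pp,*d['location'],0.094 if n!='pin' else 0.122))
E
```

```text
[ 0.51525776 -0.00532328  0.16450451] [0.60833332 0.57504674 0.19577854] 0.017859535555183177 8.0
pos [ 0.5153 -0.0055  0.1644] shift cm [-0.04  0.44 -0.24] rot [-0.06 -0.18  0.02]
wheel_hole 0.58 [316.2, 212.0] [ 0.51677707 -0.00486286  0.094     ]
wheel_hole 0.97 [308.9, 176.6] [ 0.51423042 -0.00728414  0.094     ]
pin 0.81 [104.1, 271.3] [0.48307707 0.14779825 0.122     ]
pin 0.76 [318.2, 226.5] [ 0.51605079 -0.00664917  0.122     ]
pin 0.66 [454.1, 269.0] [0.5296039  0.45525419 0.122     ]
pin 0.65 [308.2, 166.4] [ 0.5074942  -0.01580972  0.122     ]
wheel_axis 0.64 [357.5, 153.6] [ 0.56168997 -0.03577065  0.094     ]
```

View pics/w7.png

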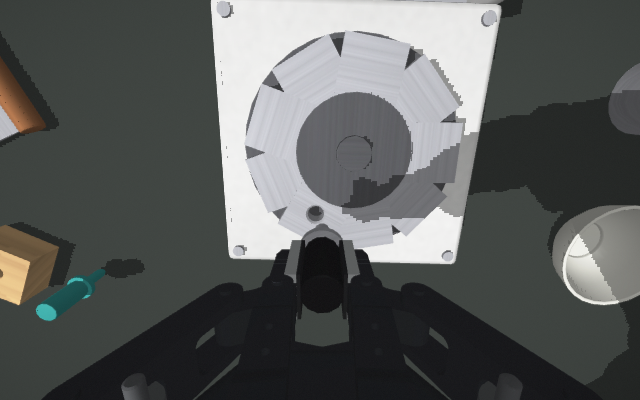

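View pics/s7.png

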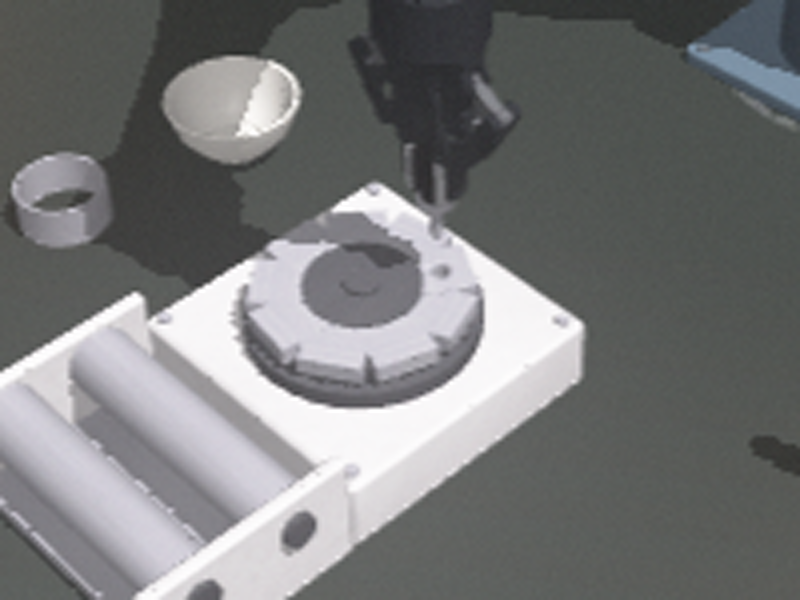

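```bash
python3 - <<'E'
from meas import *
p=get_image('wrist');q=get_image('scene')
s=observe();P=np.array(s['position']);print(P)
print('hole wrist',px2w(p,316,213.5,0.094),hole(p,316,214))
print('hole scene',px2w(q,310.3,177.3,0.094))
a=axis(q,(0.562,-0.033));print('axis scene',a)
tip=P-[0,0,0.039]
print('tip pred px scene',w2px(q,tip),'wrist',w2px(p,tip))
print('hole est px', w2px(q,[0.5157,-0.0031,0.094]),w2px(p,[0.5157,-0.0031,0.094]))
for n,im,(c,r) in (('w',p,(318,220)),('s',q,(309,172))):
    cv2.imwrite(f'pics/z8{n}.png',cv2.resize(im['frame'][r-30:r+30,c-40:c+40],None,fx=10,fy=10,interpolation=cv2.INTER_NEAREST))
E
```

```text
[ 0.51515805 -0.00256445  0.1647486 ]
hole wrist [0.5147132  0.00187018 0.094     ] (np.float64(322.05), np.float64(211.44166666666666), array([ 13,   3,  12,  15, 120], dtype=int32), array([ 0.51642208, -0.00284124,  0.094     ]))
hole scene [ 0.5136092  -0.00250016  0.094     ]
axis scene ((0.562791796875, -0.030963232421875, 0.08122674560546875), np.float64(0.09489292001736482), np.int64(771), array([ 0.55597288, -0.02353956,  0.42629137]))
tip pred px scene (np.float64(309.68732301814003), np.float64(168.97324269556486)) wrist (np.float64(321.6811027265351), np.float64(228.724069504442))
hole est px (np.float64(309.61358393084004), np.float64(177.57563732276583)) (np.float64(322.37999515957983), np.float64(212.31881331931058))
```

View pics/z8w.png

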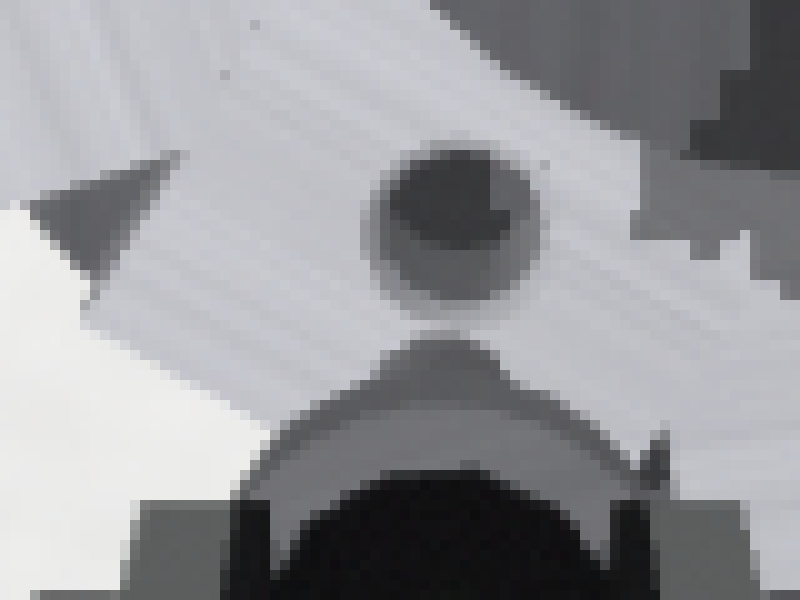

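View pics/z8s.png

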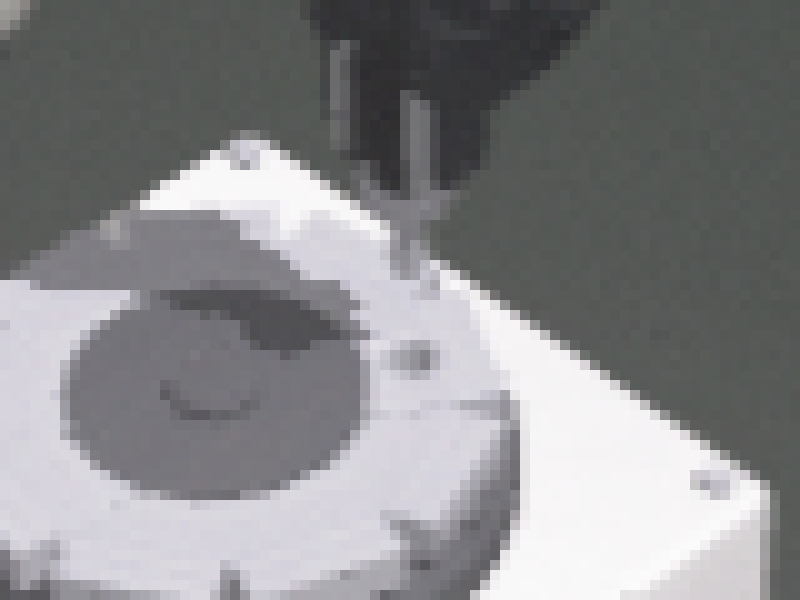

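>>> {"fn": "arm_command", "kwargs": {
  "increments": [
    {"dx": -0.08, "dy": 0.5, "dz": 0, "rx": 0, "ry": 0, "rz": 0, "claw": 0},
    {"dx": -0.08, "dy": 1, "dz": 0, "rx": 0, "ry": 0, "rz": 0, "claw": 0},
    {"dx": -0.08, "dy": 1.5, "dz": 0, "rx": 0, "ry": 0, "rz": 0, "claw": 0},
    {"dx": -0.08, "dy": 2, "dz": 0, "rx": 0, "ry": 0, "rz": 0, "claw": 0},
    {"dx": -0.08, "dy": 2.4, "dz": 0, "rx": 0, "ry": 0, "rz": 0, "claw": 0},
    {"dx": -0.08, "dy": 2.7, "dz": 0, "rx": 0, "ry": 0, "rz": 0, "claw": 0},
    {"dx": -0.08, "dy": 2.9, "dz": 0, "rx": 0, "ry": 0, "rz": 0, "claw": 0},
    {"dx": -0.08, "dy": 3, "dz": 0, "rx": 0, "ry": 0, "rz": 0, "claw": 0},
    {"dx": -0.08, "dy": 3, "dz": 0, "rx": 0, "ry": 0, "rz": 0, "claw": 0},
    {"dx": -0.08, "dy": 3, "dz": 0, "rx": 0, "ry": 0, "rz": 0, "claw": 0}
  ]
}}

```text
time: 9.85
position: [0.5161, -0.0032, 0.1349]
tcp_rot: [0.0, -0.707, 0.707, -0.0]
ft_force: [-0.1, 0.2, -0.7]
grip_width: 0.0182
```

```bash
python3 - <<'E'
from meas import *
s=observe();print(s['position'],s['ft_force'],s['time'])
p=get_image('wrist');q=get_image('scene');q=get_image('scene')
s=observe();P=np.array(s['position']);print(P,s['ft_force'])
for n,im,(c,r) in (('w',p,(318,220)),('s',q,(309,172))):
    cv2.imwrite(f'pics/z9{n}.png',cv2.resize(im['frame'][r-30:r+30,c-40:c+40],None,fx=10,fy=10,interpolation=cv2.INTER_NEAREST))
E
```

```text
[ 0.51610249 -0.0031689   0.13485419] [-0.12220785  0.20176816 -0.67553872] 9.85
[ 0.51612764 -0.00318133  0.1348674 ] [ 1.07307857  0.10777617 -0.92788558]
```

View pics/z9w.png

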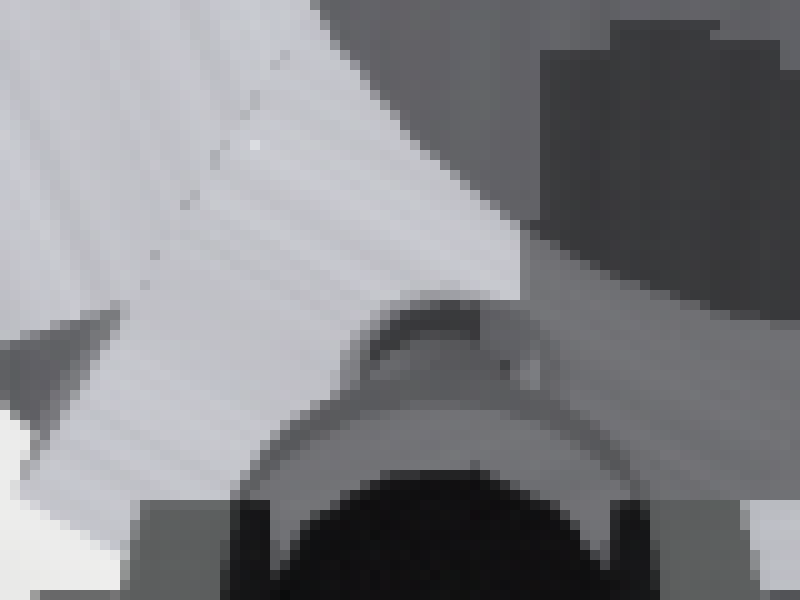

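View pics/z9s.png

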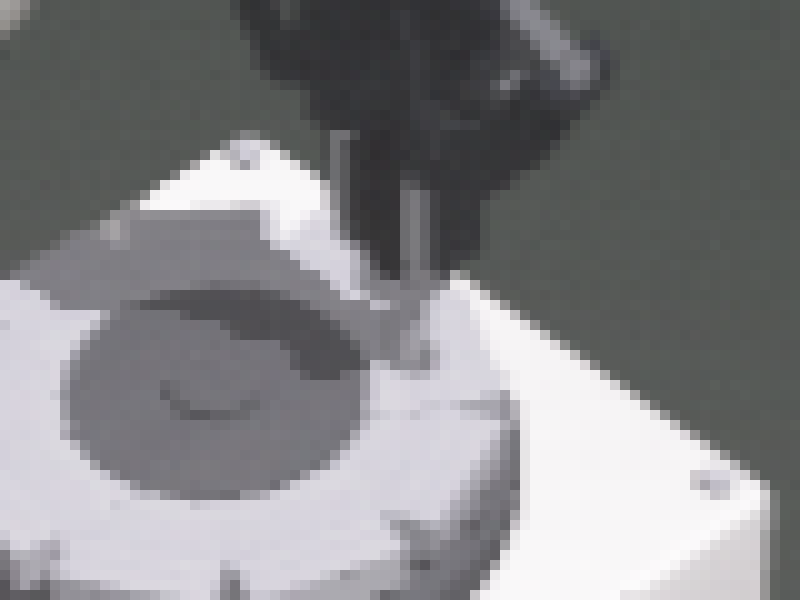

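>>> {"fn": "arm_command", "kwargs": {
  "increments": [
    {"dx": 0, "dy": 0.2, "dz": 0, "rx": 0, "ry": 0, "rz": 0, "claw": 0},
    {"dx": 0, "dy": 0.3, "dz": 0, "rx": 0, "ry": 0, "rz": 0, "claw": 0},
    {"dx": 0, "dy": 0.45, "dz": 0, "rx": 0, "ry": 0, "rz": 0, "claw": 0},
    {"dx": 0, "dy": 0.6, "dz": 0, "rx": 0, "ry": 0, "rz": 0, "claw": 0},
    {"dx": 0, "dy": 0.75, "dz": 0, "rx": 0, "ry": 0, "rz": 0, "claw": 0},
    {"dx": 0, "dy": 0.9, "dz": 0, "rx": 0, "ry": 0, "rz": 0, "claw": 0},
    {"dx": 0, "dy": 1.0, "dz": 0, "rx": 0, "ry": 0, "rz": 0, "claw": 0},
    {"dx": 0, "dy": 1.1, "dz": 0, "rx": 0, "ry": 0, "rz": 0, "claw": 0},
    {"dx": 0, "dy": 1.2, "dz": 0, "rx": 0, "ry": 0, "rz": 0, "claw": 0},
    {"dx": 0, "dy": 1.3, "dz": 0, "rx": 0, "ry": 0, "rz": 0, "claw": 0}
  ]
}}

```text
time: 11.25
position: [0.5159, -0.0032, 0.1217]
tcp_rot: [0.0, -0.707, 0.707, -0.0]
ft_force: [-0.8, -1.5, 1.0]
grip_width: 0.0181
```

```bash
python3 - <<'E'
from meas import *
s=observe();print(s['position'],s['ft_force'],s['wrist_torque'],s['time'])
p=get_image('wrist')
s=observe();P=np.array(s['position']);print(P,s['ft_force'])
c,r=318,220
cv2.imwrite(f'pics/z10w.png',cv2.resize(p['frame'][r-30:r+30,c-40:c+40],None,fx=10,fy=10,interpolation=cv2.INTER_NEAREST))
E
```

```text
[ 0.51589449 -0.00324213  0.12167299] [-0.82428866 -1.47145319  1.01254412] [-0.1881944   0.35455189  0.01068585] 11.25
[ 0.51581093 -0.00324021  0.12154112] [-0.89366568 -0.98996124  0.13957292]
```

View pics/z10w.png

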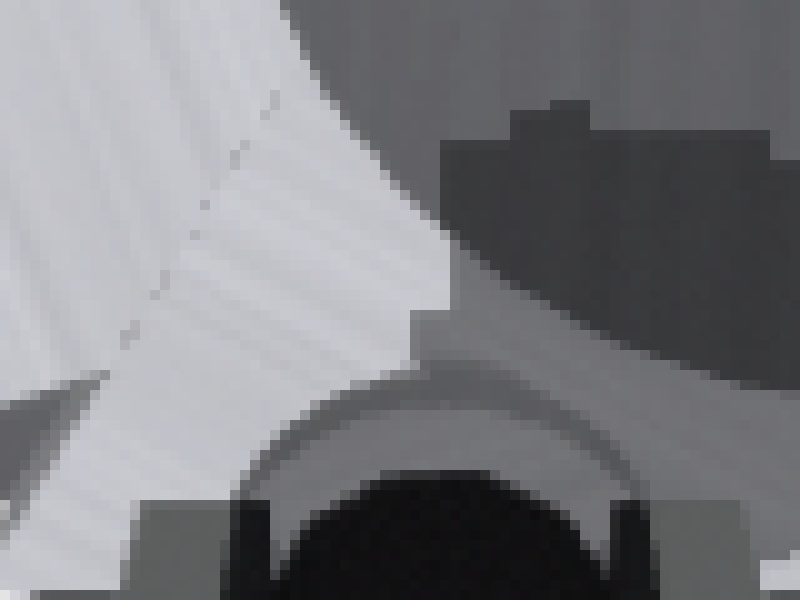

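```bash
cat > arc.py <<'E'
from h import *
import sys
C=np.array([0.5622,-0.0325]); P0=np.array([0.516,-0.003]); r=0.055
f0=np.arctan2(*(P0-C)[::-1])
def pt(t): return C+r*np.array([np.cos(f0+t),np.sin(f0+t)])
def now():
    P=np.array(observe()['position']);v=P[:2]-C
    return (np.arctan2(v[1],v[0])-f0)%(2*np.pi),np.hypot(*v),P
def rows(ts,a=0.0):
    t,rr,P=now(); print('theta now',(t+np.pi)%(2*np.pi)-np.pi,'r',rr,'z',P[2],'F',np.round(observe()['ft_force'],1),'T',observe()['time'])
    for x in ts:
        d=(pt(x)-P[:2])*100; print(round(x,3),'dx',round(-d[0],2),'dz',round(-d[1],2))
E
python3 -c "
from arc import *
rows(np.arange(1,11)*0.065)"
```

```text
theta now 0.005546675107813037 r 0.05484597751879747 z 0.12154111670197473 F [-0.9 -1.   0.1] T 11.3
0.065 dx 0.18 dz 0.27
0.13 dx 0.34 dz 0.59
0.195 dx 0.48 dz 0.92
0.26 dx 0.6 dz 1.26
0.325 dx 0.7 dz 1.6
0.39 dx 0.77 dz 1.95
0.455 dx 0.83 dz 2.3
0.52 dx 0.85 dz 2.66
0.585 dx 0.86 dz 3.02
0.65 dx 0.84 dz 3.38
```

>>> {"fn": "arm_command", "kwargs": {
  "increments": [
    {"dx": 0.18, "dy": 0, "dz": 0.27, "rx": 0, "ry": 0, "rz": 0, "claw": 0},
    {"dx": 0.34, "dy": 0, "dz": 0.59, "rx": 0, "ry": 0, "rz": 0, "claw": 0},
    {"dx": 0.48, "dy": 0, "dz": 0.92, "rx": 0, "ry": 0, "rz": 0, "claw": 0},
    {"dx": 0.6, "dy": 0, "dz": 1.26, "rx": 0, "ry": 0, "rz": 0, "claw": 0},
    {"dx": 0.7, "dy": 0, "dz": 1.6, "rx": 0, "ry": 0, "rz": 0, "claw": 0},
    {"dx": 0.77, "dy": 0, "dz": 1.95, "rx": 0, "ry": 0, "rz": 0, "claw": 0},
    {"dx": 0.83, "dy": 0, "dz": 2.3, "rx": 0, "ry": 0, "rz": 0, "claw": 0},
    {"dx": 0.85, "dy": 0, "dz": 2.66, "rx": 0, "ry": 0, "rz": 0, "claw": 0},
    {"dx": 0.86, "dy": 0, "dz": 3.02, "rx": 0, "ry": 0, "rz": 0, "claw": 0},
    {"dx": 0.84, "dy": 0, "dz": 3.38, "rx": 0, "ry": 0, "rz": 0, "claw": 0}
  ]
}}

```text
time: 12.55
position: [0.5073, -0.0369, 0.1216]
tcp_rot: [-0.001, 0.707, -0.707, 0.0]
ft_force: [-0.0, 5.1, -1.0]
grip_width: 0.0181
```

```bash
python3 - <<'E'
from arc import *
rows([0.68])
p=get_image('wrist');cv2.imwrite('pics/w11.png',p['frame'])
rows([0.65])
E
```

```text
theta now 0.6482613463370601 r 0.05502799166407266 z 0.12164090324756162 F [-0.   5.1 -1. ] T 12.55
0.68 dx -0.02 dz 0.17
theta now 0.6608736632007703 r 0.055064328123979225 z 0.12162520593461339 F [0.6 5.3 0.6] T 12.6
0.65 dx -0.0 dz -0.06
```

View pics/w11.png

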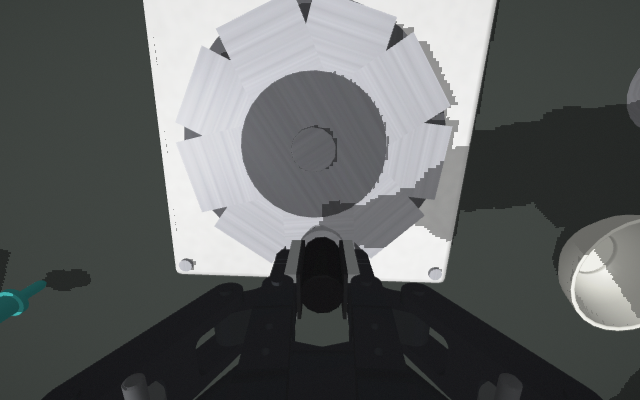

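>>> {"fn": "arm_command", "kwargs": {
  "increments": [
    {"dx": 0, "dy": 0.1, "dz": 0.05, "rx": 0, "ry": 0, "rz": 0, "claw": 0},
    {"dx": 0, "dy": 0.2, "dz": 0.1, "rx": 0, "ry": 0, "rz": 0, "claw": 0},
    {"dx": 0, "dy": 0.25, "dz": 0.15, "rx": 0, "ry": 0, "rz": 0, "claw": 0},
    {"dx": -0.01, "dy": 0.3, "dz": 0.2, "rx": 0, "ry": 0, "rz": 0, "claw": 0},
    {"dx": -0.02, "dy": 0.35, "dz": 0.2, "rx": 0, "ry": 0, "rz": 0, "claw": 0},
    {"dx": -0.02, "dy": 0.38, "dz": 0.2, "rx": 0, "ry": 0, "rz": 0, "claw": 0},
    {"dx": -0.02, "dy": 0.41, "dz": 0.2, "rx": 0, "ry": 0, "rz": 0, "claw": 0},
    {"dx": -0.02, "dy": 0.44, "dz": 0.2, "rx": 0, "ry": 0, "rz": 0, "claw": 0},
    {"dx": -0.02, "dy": 0.47, "dz": 0.2, "rx": 0, "ry": 0, "rz": 0, "claw": 0},
    {"dx": -0.02, "dy": 0.5, "dz": 0.2, "rx": 0, "ry": 0, "rz": 0, "claw": 0}
  ]
}}

```text
time: 13.85
position: [0.5074, -0.0389, 0.1169]
tcp_rot: [0.001, -0.707, 0.707, 0.0]
ft_force: [-1.8, 5.1, 6.8]
grip_width: 0.0181
```

```bash
python3 - <<'E'
from arc import *
rows([0.7])
E
```

```text
theta now 0.6840351780158489 r 0.05516845279137475 z 0.11692515587966434 F [-1.8  5.1  6.8] T 13.85
0.7 dx -0.03 dz 0.09
```

>>> {"fn": "arm_command", "kwargs": {
  "increments": [
    {"dx": 0, "dy": 0.02, "dz": 0, "rx": 0, "ry": 0, "rz": 0, "claw": 0},
    {"dx": 0, "dy": 0.04, "dz": 0, "rx": 0, "ry": 0, "rz": 0, "claw": 0},
    {"dx": 0, "dy": 0.06, "dz": 0, "rx": 0, "ry": 0, "rz": 0, "claw": 0},
    {"dx": 0, "dy": 0.08, "dz": 0, "rx": 0, "ry": 0, "rz": 0, "claw": 0},
    {"dx": 0, "dy": 0.1, "dz": 0, "rx": 0, "ry": 0, "rz": 0, "claw": 0},
    {"dx": 0, "dy": 0.1, "dz": 0, "rx": 0, "ry": 0, "rz": 0, "claw": 0},
    {"dx": 0, "dy": 0.1, "dz": 0, "rx": 0, "ry": 0, "rz": 0, "claw": 0},
    {"dx": 0, "dy": 0.1, "dz": 0, "rx": 0, "ry": 0, "rz": 0, "claw": 0},
    {"dx": 0, "dy": 0.1, "dz": 0, "rx": 0, "ry": 0, "rz": 0, "claw": 0},
    {"dx": 0, "dy": 0.1, "dz": 0, "rx": 0, "ry": 0, "rz": 0, "claw": 0}
  ]
}}

```text
time: 15.1
position: [0.5076, -0.0389, 0.1167]
tcp_rot: [0.0, -0.707, 0.707, -0.0]
ft_force: [-4.6, 5.7, 13.1]
grip_width: 0.0182
```

```bash
python3 - <<'E'
from arc import *
rows([0.7])
E
```

```text
theta now 0.6841482147085189 r 0.054941245398802095 z 0.11674004481922212 F [-4.6  5.7 13.1] T 15.1
0.7 dx -0.0 dz 0.09
```

```bash
cat >> arc.py <<'E'
def rel(x,y,ts,off=0.0003):
    global r
    r=0.055+off
    for t in ts:
        d=(pt(t)-np.array([x,y]))*100; print(round(t,3),'dx',round(-d[0],2),'dz',round(-d[1],2))
E
python3 -c "
from arc import *
rel(0.5076,-0.0390,np.arange(0.7,0.79,0.01))"
```

```text
0.7 dx 0.02 dz 0.08
0.71 dx 0.01 dz 0.13
0.72 dx 0.01 dz 0.19
0.73 dx -0.0 dz 0.24
0.74 dx -0.01 dz 0.3
0.75 dx -0.02 dz 0.35
0.76 dx -0.03 dz 0.4
0.77 dx -0.04 dz 0.46
0.78 dx -0.05 dz 0.51
0.79 dx -0.07 dz 0.57
```

>>> {"fn": "arm_command", "kwargs": {
  "increments": [
    {"dx": 0.02, "dy": 0, "dz": 0.05, "rx": 0, "ry": 0, "rz": 0, "claw": 0},
    {"dx": 0.02, "dy": 0, "dz": 0.08, "rx": 0, "ry": 0, "rz": 0, "claw": 0},
    {"dx": 0.01, "dy": 0, "dz": 0.13, "rx": 0, "ry": 0, "rz": 0, "claw": 0},
    {"dx": 0.01, "dy": 0, "dz": 0.19, "rx": 0, "ry": 0, "rz": 0, "claw": 0},
    {"dx": 0, "dy": 0, "dz": 0.24, "rx": 0, "ry": 0, "rz": 0, "claw": 0},
    {"dx": -0.01, "dy": 0, "dz": 0.3, "rx": 0, "ry": 0, "rz": 0, "claw": 0},
    {"dx": -0.02, "dy": 0, "dz": 0.35, "rx": 0, "ry": 0, "rz": 0, "claw": 0},
    {"dx": -0.02, "dy": 0, "dz": 0.35, "rx": 0, "ry": 0, "rz": 0, "claw": 0},
    {"dx": -0.02, "dy": 0, "dz": 0.35, "rx": 0, "ry": 0, "rz": 0, "claw": 0},
    {"dx": -0.02, "dy": 0, "dz": 0.35, "rx": 0, "ry": 0, "rz": 0, "claw": 0}
  ]
}}

```text
time: 16.35
position: [0.5078, -0.0401, 0.1167]
tcp_rot: [-0.001, 0.708, -0.706, 0.001]
ft_force: [-4.3, 10.2, 14.2]
grip_width: 0.0179
```

```bash
python3 - <<'E'
from arc import *
rows([0.75])
rel(0.5078,-0.0425,np.arange(0.75,0.84,0.01))
E
```

```text
theta now 0.7067491252673275 r 0.054900149402501076 z 0.11672948887374739 F [-4.3 10.2 14.2] T 16.35
0.75 dx -0.03 dz 0.24
0.75 dx -0.0 dz -0.0
0.76 dx -0.01 dz 0.05
0.77 dx -0.02 dz 0.11
0.78 dx -0.03 dz 0.16
0.79 dx -0.05 dz 0.22
0.8 dx -0.06 dz 0.27
0.81 dx -0.07 dz 0.32
0.82 dx -0.08 dz 0.38
0.83 dx -0.1 dz 0.43
```

>>> {"fn": "arm_command", "kwargs": {
  "increments": [
    {"dx": 0, "dy": -0.04, "dz": 0, "rx": 0, "ry": 0, "rz": 0, "claw": 0},
    {"dx": -0.01, "dy": -0.04, "dz": 0.05, "rx": 0, "ry": 0, "rz": 0, "claw": 0},
    {"dx": -0.02, "dy": -0.04, "dz": 0.11, "rx": 0, "ry": 0, "rz": 0, "claw": 0},
    {"dx": -0.03, "dy": -0.04, "dz": 0.16, "rx": 0, "ry": 0, "rz": 0, "claw": 0},
    {"dx": -0.05, "dy": -0.04, "dz": 0.22, "rx": 0, "ry": 0, "rz": 0, "claw": 0},
    {"dx": -0.06, "dy": -0.04, "dz": 0.27, "rx": 0, "ry": 0, "rz": 0, "claw": 0},
    {"dx": -0.06, "dy": -0.04, "dz": 0.27, "rx": 0, "ry": 0, "rz": 0, "claw": 0},
    {"dx": -0.06, "dy": -0.04, "dz": 0.27, "rx": 0, "ry": 0, "rz": 0, "claw": 0},
    {"dx": -0.06, "dy": -0.04, "dz": 0.27, "rx": 0, "ry": 0, "rz": 0, "claw": 0},
    {"dx": -0.06, "dy": -0.04, "dz": 0.27, "rx": 0, "ry": 0, "rz": 0, "claw": 0}
  ]
}}

```text
time: 17.6
position: [0.5085, -0.0433, 0.1167]
tcp_rot: [-0.001, 0.708, -0.706, 0.001]
ft_force: [-3.1, 9.6, 9.2]
grip_width: 0.0181
```

```bash
python3 - <<'E'
from arc import *
rows([0.8])
s=observe();print(s['joint_velocities'],s['wrist_torque'])
rel(0.5084,-0.0452,np.arange(0.8,0.9,0.01))
E
```

```text
theta now 0.7657513322960519 r 0.05480128637543052 z 0.11673074702062544 F [-3.1  9.6  9.2] T 17.6
0.8 dx -0.02 dz 0.19
[-6.11816446e-05 -1.65285635e-03  8.96350082e-04  5.45958160e-04
  7.66731363e-04 -3.51365703e-04 -2.48556647e-04] [2.34159972 0.73203255 0.05414058]
0.8 dx 0.0 dz 0.0
0.81 dx -0.01 dz 0.05
0.82 dx -0.02 dz 0.11
0.83 dx -0.04 dz 0.16
0.84 dx -0.05 dz 0.21
0.85 dx -0.07 dz 0.27
0.86 dx -0.08 dz 0.32
0.87 dx -0.1 dz 0.37
0.88 dx -0.12 dz 0.43
0.89 dx -0.13 dz 0.48
```

>>> {"fn": "arm_command", "kwargs": {
  "increments": [
    {"dx": 0, "dy": 0, "dz": 0.03, "rx": 0, "ry": 0, "rz": 0, "claw": 0},
    {"dx": -0.01, "dy": 0, "dz": 0.06, "rx": 0, "ry": 0, "rz": 0, "claw": 0},
    {"dx": -0.02, "dy": 0, "dz": 0.11, "rx": 0, "ry": 0, "rz": 0, "claw": 0},
    {"dx": -0.04, "dy": 0, "dz": 0.16, "rx": 0, "ry": 0, "rz": 0, "claw": 0},
    {"dx": -0.05, "dy": 0, "dz": 0.21, "rx": 0, "ry": 0, "rz": 0, "claw": 0},
    {"dx": -0.07, "dy": 0, "dz": 0.27, "rx": 0, "ry": 0, "rz": 0, "claw": 0},
    {"dx": -0.08, "dy": 0, "dz": 0.32, "rx": 0, "ry": 0, "rz": 0, "claw": 0},
    {"dx": -0.08, "dy": 0, "dz": 0.32, "rx": 0, "ry": 0, "rz": 0, "claw": 0},
    {"dx": -0.08, "dy": 0, "dz": 0.32, "rx": 0, "ry": 0, "rz": 0, "claw": 0},
    {"dx": -0.08, "dy": 0, "dz": 0.32, "rx": 0, "ry": 0, "rz": 0, "claw": 0}
  ]
}}

```text
time: 18.85
position: [0.5091, -0.0479, 0.1161]
tcp_rot: [-0.001, 0.707, -0.707, 0.0]
ft_force: [-1.1, 5.5, 2.5]
grip_width: 0.0181
```

```bash
python3 - <<'E'
from arc import *
rows([0.86])
rel(0.5092,-0.0484,np.arange(0.86,0.95,0.01))
E
```

```text
theta now 0.8514241689892668 r 0.055263356388324684 z 0.11611158089997586 F [-1.1  5.5  2.5] T 18.85
0.86 dx -0.04 dz 0.04
0.86 dx -0.0 dz 0.0
0.87 dx -0.02 dz 0.05
0.88 dx -0.04 dz 0.11
0.89 dx -0.05 dz 0.16
0.9 dx -0.07 dz 0.21
0.91 dx -0.09 dz 0.26
0.92 dx -0.11 dz 0.32
0.93 dx -0.13 dz 0.37
0.94 dx -0.15 dz 0.42
```

>>> {"fn": "arm_command", "kwargs": {
  "increments": [
    {"dx": 0, "dy": 0.05, "dz": 0, "rx": 0, "ry": 0, "rz": 0, "claw": 0},
    {"dx": 0, "dy": 0.1, "dz": 0, "rx": 0, "ry": 0, "rz": 0, "claw": 0},
    {"dx": 0, "dy": 0.15, "dz": 0, "rx": 0, "ry": 0, "rz": 0, "claw": 0},
    {"dx": 0, "dy": 0.2, "dz": 0, "rx": 0, "ry": 0, "rz": 0, "claw": 0},
    {"dx": 0, "dy": 0.25, "dz": 0, "rx": 0, "ry": 0, "rz": 0, "claw": 0},
    {"dx": 0, "dy": 0.3, "dz": 0, "rx": 0, "ry": 0, "rz": 0, "claw": 0},
    {"dx": 0, "dy": 0.3, "dz": 0, "rx": 0, "ry": 0, "rz": 0, "claw": 0},
    {"dx": 0, "dy": 0.3, "dz": 0, "rx": 0, "ry": 0, "rz": 0, "claw": 0},
    {"dx": 0, "dy": 0.3, "dz": 0, "rx": 0, "ry": 0, "rz": 0, "claw": 0},
    {"dx": 0, "dy": 0.3, "dz": 0, "rx": 0, "ry": 0, "rz": 0, "claw": 0}
  ]
}}

```text
time: 20.1
position: [0.5089, -0.0481, 0.1131]
tcp_rot: [-0.001, 0.707, -0.707, -0.0]
ft_force: [-0.9, 5.0, 1.3]
grip_width: 0.0182
```

```bash
python3 - <<'E'
from arc import *
rows([0.86])
E
```

```text
theta now 0.8529938791285332 r 0.05552738841564281 z 0.11306793668206397 F [-0.9  5.   1.3] T 20.1
0.86 dx -0.06 dz 0.02
```

>>> {"fn": "arm_command", "kwargs": {
  "increments": [
    {"dx": 0, "dy": 0.1, "dz": 0, "rx": 0, "ry": 0, "rz": 0, "claw": 0},
    {"dx": 0, "dy": 0.2, "dz": 0, "rx": 0, "ry": 0, "rz": 0, "claw": 0},
    {"dx": 0, "dy": 0.3, "dz": 0, "rx": 0, "ry": 0, "rz": 0, "claw": 0},
    {"dx": 0, "dy": 0.35, "dz": 0, "rx": 0, "ry": 0, "rz": 0, "claw": 0},
    {"dx": 0, "dy": 0.4, "dz": 0, "rx": 0, "ry": 0, "rz": 0, "claw": 0},
    {"dx": 0, "dy": 0.45, "dz": 0, "rx": 0, "ry": 0, "rz": 0, "claw": 0},
    {"dx": 0, "dy": 0.5, "dz": 0, "rx": 0, "ry": 0, "rz": 0, "claw": 0},
    {"dx": 0, "dy": 0.55, "dz": 0, "rx": 0, "ry": 0, "rz": 0, "claw": 0},
    {"dx": 0, "dy": 0.6, "dz": 0, "rx": 0, "ry": 0, "rz": 0, "claw": 0},
    {"dx": 0, "dy": 0.6, "dz": 0, "rx": 0, "ry": 0, "rz": 0, "claw": 0}
  ]
}}

```text
time: 21.35
position: [0.509, -0.0483, 0.1071]
tcp_rot: [0.001, -0.707, 0.707, 0.0]
ft_force: [-0.8, 4.4, 1.9]
grip_width: 0.0183
```

```bash
python3 - <<'E'
from arc import *
rows([0.86]);print(observe()['wrist_torque'])
E
```

```text
theta now 0.8568680906756923 r 0.05549288005283378 z 0.10709699717336688 F [-0.8  4.4  1.9] T 21.35
0.86 dx -0.05 dz 0.0
[1.18524301 0.37848517 0.05085824]
```

Tip is about 9.5 mm into the lock hole, and forces are light. I'll push the last 4.4 mm, then a touch more until the collar seats.

>>> {"fn": "arm_command", "kwargs": {
  "increments": [
    {"dx": 0, "dy": 0.1, "dz": 0, "rx": 0, "ry": 0, "rz": 0, "claw": 0},
    {"dx": 0, "dy": 0.2, "dz": 0, "rx": 0, "ry": 0, "rz": 0, "claw": 0},
    {"dx": 0, "dy": 0.3, "dz": 0, "rx": 0, "ry": 0, "rz": 0, "claw": 0},
    {"dx": 0, "dy": 0.36, "dz": 0, "rx": 0, "ry": 0, "rz": 0, "claw": 0},
    {"dx": 0, "dy": 0.4, "dz": 0, "rx": 0, "ry": 0, "rz": 0, "claw": 0},
    {"dx": 0, "dy": 0.44, "dz": 0, "rx": 0, "ry": 0, "rz": 0, "claw": 0},
    {"dx": 0, "dy": 0.48, "dz": 0, "rx": 0, "ry": 0, "rz": 0, "claw": 0},
    {"dx": 0, "dy": 0.52, "dz": 0, "rx": 0, "ry": 0, "rz": 0, "claw": 0},
    {"dx": 0, "dy": 0.52, "dz": 0, "rx": 0, "ry": 0, "rz": 0, "claw": 0},
    {"dx": 0, "dy": 0.52, "dz": 0, "rx": 0, "ry": 0, "rz": 0, "claw": 0}
  ]
}}

```text
time: 22.6
position: [0.5091, -0.0485, 0.103]
tcp_rot: [0.001, -0.707, 0.707, -0.0]
ft_force: [-5.6, 4.5, 14.9]
grip_width: 0.0186
```

```bash
python3 - <<'E'
from arc import *
rows([0.86]);print(observe()['wrist_torque'])
p=get_image('wrist');q=get_image('scene')
cv2.imwrite('pics/w12.png',cv2.resize(p['frame'][180:320,240:400],None,fx=4,fy=4,interpolation=cv2.INTER_CUBIC))
cv2.imwrite('pics/s12.png',cv2.resize(q['frame'][140:220,260:360],None,fx=8,fy=7,interpolation=cv2.INTER_CUBIC))
E
```

```text
theta now 0.8603641099745296 r 0.055399778495845875 z 0.10296633949080715 F [-5.6  4.5 14.9] T 22.6
0.86 dx -0.04 dz -0.01
[1.05683687 1.12399318 0.00431569]
```

View pics/w12.png

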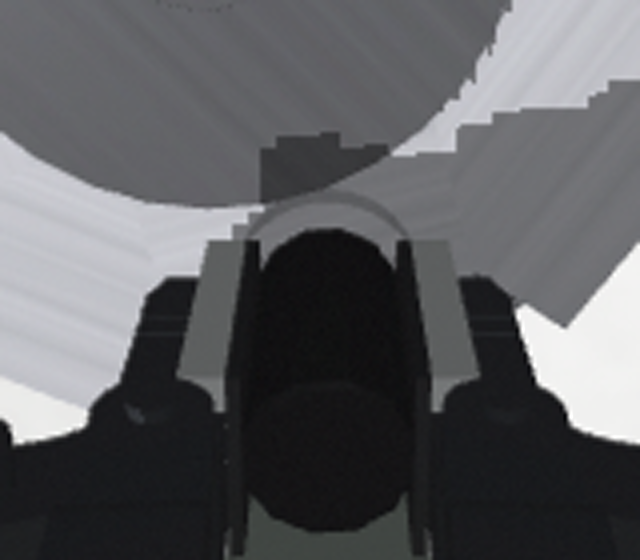

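View pics/s12.png

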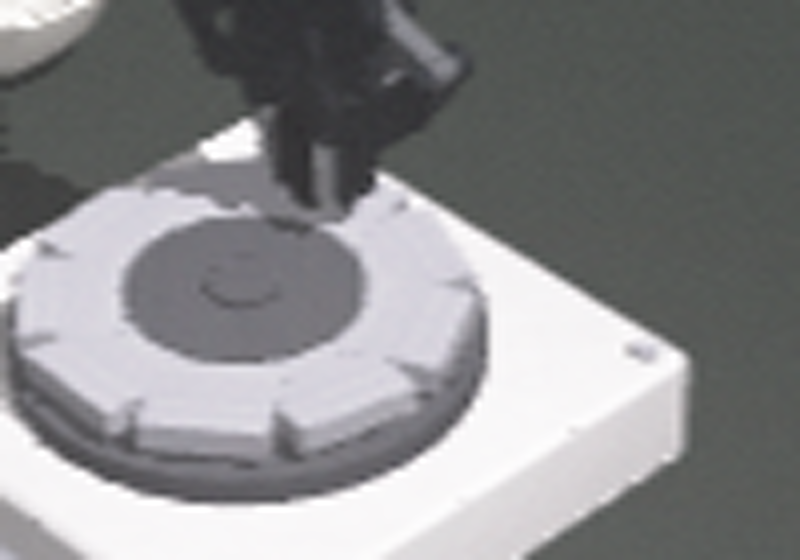

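>>> {"fn": "arm_command", "kwargs": {
  "increments": [
    {"dx": 0, "dy": -0.03, "dz": 0, "rx": 0, "ry": 0, "rz": 0, "claw": 0},
    {"dx": 0, "dy": -0.06, "dz": -0.02, "rx": 0, "ry": 0, "rz": 0, "claw": 0},
    {"dx": 0.01, "dy": -0.06, "dz": -0.04, "rx": 0, "ry": 0, "rz": 0, "claw": 0},
    {"dx": 0.02, "dy": -0.06, "dz": -0.06, "rx": 0, "ry": 0, "rz": 0, "claw": 0},
    {"dx": 0.02, "dy": -0.06, "dz": -0.08, "rx": 0, "ry": 0, "rz": 0, "claw": 0},
    {"dx": 0.03, "dy": -0.06, "dz": -0.1, "rx": 0, "ry": 0, "rz": 0, "claw": 0},
    {"dx": 0.04, "dy": -0.06, "dz": -0.12, "rx": 0, "ry": 0, "rz": 0, "claw": 0},
    {"dx": 0.04, "dy": -0.06, "dz": -0.14, "rx": 0, "ry": 0, "rz": 0, "claw": 0},
    {"dx": 0.05, "dy": -0.06, "dz": -0.16, "rx": 0, "ry": 0, "rz": 0, "claw": 0},
    {"dx": 0.05, "dy": -0.06, "dz": -0.16, "rx": 0, "ry": 0, "rz": 0, "claw": 0}
  ]
}}

```text
time: 23.95
position: [0.5089, -0.0481, 0.103]
tcp_rot: [-0.0, -0.707, 0.708, 0.0]
ft_force: [-1.7, 1.6, 7.0]
grip_width: 0.0183
```

```bash
python3 - <<'E'
from arc import *
rows([0.86]);print(observe()['wrist_torque'],observe()['position'])
E
```

```text
theta now 0.8529348501026188 r 0.05548751237227258 z 0.10302202896614762 F [-1.7  1.6  7. ] T 23.95
0.86 dx -0.06 dz 0.02
[ 0.38932413  0.46594853 -0.03947791] [ 0.50894556 -0.04808297  0.10302203]
```

>>> {"fn": "arm_command", "kwargs": {
  "increments": [
    {"dx": 0, "dy": 0, "dz": -0.02, "rx": 0, "ry": 0, "rz": 0, "claw": 0},
    {"dx": 0.01, "dy": 0, "dz": -0.04, "rx": 0, "ry": 0, "rz": 0, "claw": 0},
    {"dx": 0.02, "dy": 0, "dz": -0.06, "rx": 0, "ry": 0, "rz": 0, "claw": 0},
    {"dx": 0.02, "dy": 0, "dz": -0.07, "rx": 0, "ry": 0, "rz": 0, "claw": 0},
    {"dx": 0.02, "dy": 0, "dz": -0.07, "rx": 0, "ry": 0, "rz": 0, "claw": 0},
    {"dx": 0.02, "dy": 0, "dz": -0.07, "rx": 0, "ry": 0, "rz": 0, "claw": 0},
    {"dx": 0.02, "dy": 0, "dz": -0.07, "rx": 0, "ry": 0, "rz": 0, "claw": 0},
    {"dx": 0.02, "dy": 0, "dz": -0.07, "rx": 0, "ry": 0, "rz": 0, "claw": 0},
    {"dx": 0.02, "dy": 0, "dz": -0.07, "rx": 0, "ry": 0, "rz": 0, "claw": 0},
    {"dx": 0.02, "dy": 0, "dz": -0.07, "rx": 0, "ry": 0, "rz": 0, "claw": 0}
  ]
}}

```text
time: 25.2
position: [0.5089, -0.048, 0.103]
tcp_rot: [-0.0, -0.706, 0.708, 0.0]
ft_force: [-1.6, 0.6, 5.1]
grip_width: 0.0183
```

```bash
python3 - <<'E'
from arc import *
rows([0.86]);print(observe()['wrist_torque'],observe()['position'])
E
```

```text
theta now 0.8511724118618478 r 0.05547105023592228 z 0.10303637124126888 F [-1.6  0.6  5.1] T 25.2
0.86 dx -0.06 dz 0.03
[0.05516923 0.29423267 0.014966  ] [ 0.50893399 -0.04798449  0.10303637]
```

>>> {"fn": "arm_command", "kwargs": {
  "grip_force": 20,
  "increments": [
    {"dx": 0, "dy": 0, "dz": 0, "rx": 0, "ry": 0, "rz": 0, "claw": 0},
    {"dx": 0, "dy": 0, "dz": 0, "rx": 0, "ry": 0, "rz": 0, "claw": 0},
    {"dx": 0, "dy": 0, "dz": 0, "rx": 0, "ry": 0, "rz": 0, "claw": 0.24},
    {"dx": 0, "dy": 0, "dz": 0, "rx": 0, "ry": 0, "rz": 0, "claw": 0.28},
    {"dx": 0, "dy": 0, "dz": 0, "rx": 0, "ry": 0, "rz": 0, "claw": 0.32},
    {"dx": 0, "dy": 0, "dz": 0, "rx": 0, "ry": 0, "rz": 0, "claw": 0.4},
    {"dx": 0, "dy": 0, "dz": 0, "rx": 0, "ry": 0, "rz": 0, "claw": 0.5},
    {"dx": 0, "dy": 0, "dz": 0, "rx": 0, "ry": 0, "rz": 0, "claw": 0.6},
    {"dx": 0, "dy": 0, "dz": 0, "rx": 0, "ry": 0, "rz": 0, "claw": 0.6},
    {"dx": 0, "dy": 0, "dz": 0, "rx": 0, "ry": 0, "rz": 0, "claw": 0.6}
  ]
}}

```text
time: 26.45
position: [0.5088, -0.0461, 0.1026]
tcp_rot: [0.0, -0.707, 0.707, -0.0]
ft_force: [0.1, 0.9, -1.0]
grip_width: 0.0513
```

```bash
python3 - <<'E'
from arc import *
rows([0.86]);print(observe()['grip_width'])
p=get_image('wrist')
cv2.imwrite('pics/w13.png',cv2.resize(p['frame'][180:320,240:400],None,fx=4,fy=4,interpolation=cv2.INTER_CUBIC))
E
```

```text
theta now 0.8168030206251959 r 0.05510429264916614 z 0.10257358279580406 F [ 0.1  0.9 -1. ] T 26.45
0.86 dx -0.07 dz 0.23
0.05126819495097999
```

View pics/w13.png

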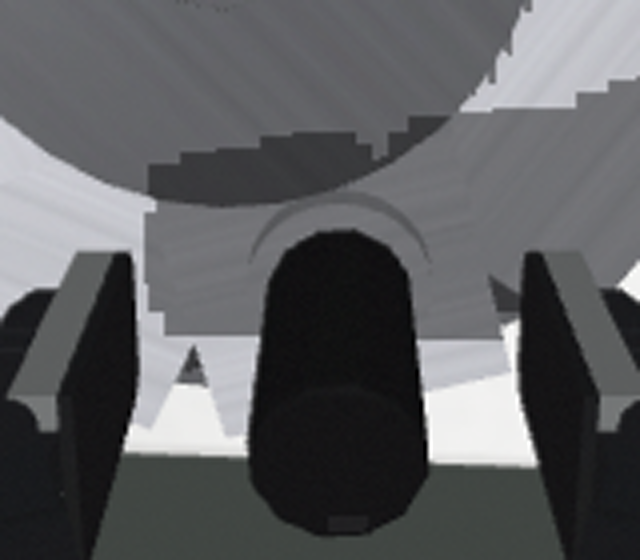

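>>> {"fn": "arm_command", "kwargs": {
  "increments": [
    {"dx": 0, "dy": -0.5, "dz": 0, "rx": 0, "ry": 0, "rz": 0, "claw": 0.7},
    {"dx": 0, "dy": -1.5, "dz": 0, "rx": 0, "ry": 0, "rz": 0, "claw": 0.7},
    {"dx": 0, "dy": -3, "dz": 0, "rx": 0, "ry": 0, "rz": 0, "claw": 0.7},
    {"dx": 0, "dy": -5, "dz": 0, "rx": 0, "ry": 0, "rz": 0, "claw": 0.7},
    {"dx": 0, "dy": -7, "dz": 0, "rx": 0, "ry": 0, "rz": 0, "claw": 0.7},
    {"dx": 0, "dy": -9, "dz": 0, "rx": 0, "ry": 0, "rz": 0, "claw": 0.7},
    {"dx": 0, "dy": -11, "dz": 0, "rx": 0, "ry": 0, "rz": 0, "claw": 0.7},
    {"dx": 0, "dy": -13, "dz": 0, "rx": 0, "ry": 0, "rz": 0, "claw": 0.7},
    {"dx": 0, "dy": -13, "dz": 0, "rx": 0, "ry": 0, "rz": 0, "claw": 0.7},
    {"dx": 0, "dy": -13, "dz": 0, "rx": 0, "ry": 0, "rz": 0, "claw": 0.7}
  ]
}}

```text
time: 27.75
position: [0.5084, -0.0461, 0.2325]
tcp_rot: [0.0, -0.707, 0.707, -0.0]
ft_force: [0.5, -0.0, 0.2]
grip_width: 0.0596
```

```bash
python3 - <<'E'
from meas import *
s=observe();print(s['time'],s['position'],s['ft_force'])
p=get_image('wrist');q=get_image('scene')
cv2.imwrite('pics/w14.png',p['frame'])
cv2.imwrite('pics/s14.png',cv2.resize(q['frame'][110:220,250:360],None,fx=5,fy=5,interpolation=cv2.INTER_CUBIC))
for im in (p,q):
    W=cloud(im);d=np.hypot(W[...,0]-0.509,W[...,1]+0.048)
    m=(d<0.02)&(W[...,2]>0.125)&(W[...,2]<0.16);X=W[m];print(len(X),X.mean(0),np.percentile(X[:,2],[50,90]),X.min(0),X.max(0))
    m=(d<0.016)&(W[...,2]>0.096)&(W[...,2]<0.105);X=W[m];print('collar',len(X),X.mean(0) if len(X) else 0)
E
```

```text
27.75 [ 0.50844669 -0.04608444  0.23245496] [ 0.50046699 -0.01499427  0.15182042]
468 [ 0.51148466 -0.04746823  0.13775422] [0.13889978 0.13981257] [ 0.50014815 -0.0571002   0.12500247] [ 0.5199886  -0.03790552  0.14098033]
collar 190 [ 0.51624731 -0.04806164  0.09937723]
54 [ 0.51287343 -0.04515861  0.1359043 ] [0.13766654 0.14090154] [ 0.50064036 -0.05754759  0.12631531] [ 0.5208149  -0.03577865  0.14429619]
collar 33 [ 0.51232651 -0.04336944  0.09934688]
```

View pics/w14.png

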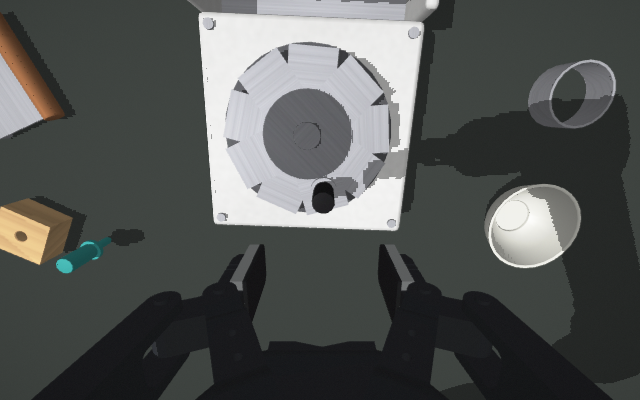

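View pics/s14.png

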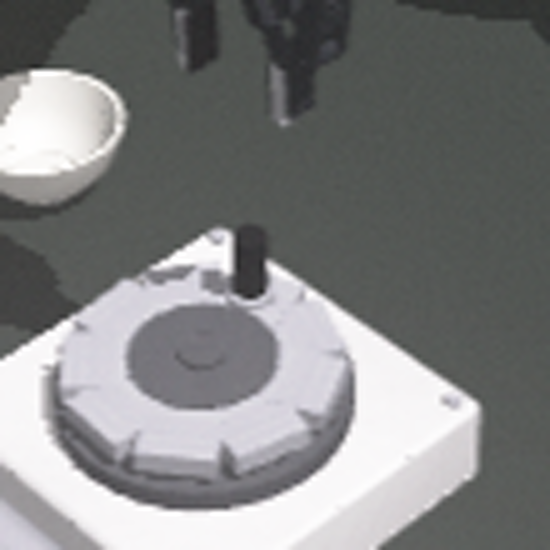

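```bash
python3 -c "
from plant import *
print(finish_job())"
```

```text
the job is handed in; nothing more can be done
None
```

The job is handed in: the pin is fully home in the lock hole, upright and let go, and it keeps the wheel tensioned. It took about 28 s of the allowed 64 s, and no verdict was reported.

- **What I did:** I took the pin from the rest and put it down through the wheel's hole with the wheel slack. I wound the wheel to a pin angle of about 0.65 rad, then felt along the lock plate with about 9–14 N. At about 0.85 rad the pin dropped, so I pushed it home until the collar seated at about 15 N. I then eased it back until the lock hole took the spring load, with the side force down to about 0.6 N. Only then did I open the fingers and lift straight up.
- **Last checks:** The depth image puts the top of the pin at about 139 mm and the collar top at about 99 mm. That puts the tip at about 64 mm, 14 mm below the plate's top. The pin looks upright, the wheel stayed wound after release, and nothing touches the gripper.
- **Bystanders:** The bowl and cutter ring look undisturbed. I went nowhere near the scraper or the turquoise look-alikes.
- **What failed or disagreed:** My first move call was refused because of missing keys, and nothing moved. While sliding on the plate, the pin lagged its commanded position by about 2 mm because of friction, so I lightened the pressure there. The forces I saw are only readings at the end of each move; the largest was about 15 N vertically.

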